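# Set the length stop and feed the board up to it

## Robot

A 6-joint arm with a two-finger parallel gripper is mounted at the origin on a cart in front of the work surface, level with it; the furniture and walls round the work are solid. World frame = base frame: x ahead of the robot, y to its left, z up, the work surface at z = 0. Lengths are in m, angles in rad, forces in N, time in s.
With the tool pointing down it reaches from about 0.35 to 0.85 m from the base axis. Payload 8.1 kg.
Tool frame: the origin (TCP) lies midway between the tips of the shut fingers; the grasp point (between the pads) lies 19 mm behind it (arm.tcp_to_grasp is the distance from the TCP to the grasp point, in m); z points along the fingers, y is the line along which they close (so a half turn about z gives the same grasp; the last joint's range is limited). The gripper opens to 93 mm and grips with 3 to 60 N. Pads are 15 mm wide; open, the fingers measure 128 mm over their backs; the gripper's body (75 mm by 188 mm) begins 65 mm behind the grasp point.
Start: joints at [-1.287, 0.13, 1.488, -0, 1.523, -0.085], TCP at [0.216, -0.56, 0.219] pointing down, gripper open.
Joint ranges: [-2.96, 2.96], [-0.89, 2.26], [0.02, 2.5], [-1.34, 4.48], [0, 2.73], [-2.66, 2.66]. Speed limits (rad/s): [2.39, 2.39, 2.79, 3.14, 3.14, 3.14].

## Interface

Orientations are given as a 3x3 rotation matrix whose columns are the frame's x, y, z axes.
In Python, from cell import readout, viewer, order, nets, arm gives the robot as it stands.
- The arm moves only by the tool servo_tool, never from a script. Its argument "rows" is a list of rows, each a list of 7 numbers: the turn, a rotation vector about the world's x, y, z in degrees, then the shift along the world's x, y, z in cm, then the finger opening in cm, from 0 to 9.3. In form: [[ax, ay, az, tx, ty, tz, gripper], ...]. A call has 1 to 10 rows; each row shifts and turns the commanded pose from where the row before left it; what a row does not reach is not made up. A row lasts 1/10 s, in which the tool goes at most 50 mm and 8.59 degrees, less where a joint would pass 70% of its speed; a pose out of reach is approached as far as the arm can. A call is refused whole if a number of a shift passes 5 or a number of a turn 8.59, either way. A call with a gripper value outside its range is refused whole. The fingers move at their own pace and stop on an object; "force" is the grip in N (left out, the last holds). Time passes only in rows, so rows that do not move let the fingers close. It gives the time, the measured TCP pose, the force, the opening and the grip force at its end, in the units of the state.
- readout.read_state(): the state, without advancing time (a new reading comes with each control period).
- viewer.read_camera(name): name is "scene" or "side" or "wrist"; returns the picture (400x640x3 uint8, red, green, blue); there is no depth.
- viewer.get_calibration(name): a dict with "fx", "fy", "cx", "cy" (pixels), "k1" (the pictures are not rectified: a ray, as slopes to the right and down, at radius r is drawn at 1 + k1 r^2 times it, then the intrinsics apply), "pose" (4x4, takes a point from camera to world coordinates); the wrist camera has in their place "hand_eye" (4x4, takes a point from camera to tool coordinates, whose origin is the TCP and whose axes are the flange's). Camera axes: x right, y up, looking along -z (the intrinsics and any distortion apply to the point x, -y, -z); pixel columns grow to the right and rows downward; lengths in m; the calibration is good to about 2 mm. A picture is of the moment at which its call begins: read the wrist's pose just before it. get_calibration takes no time and is no camera call.
- order.job_done(): hands the job in; it is judged then, once.
Trained networks look in the newest picture that a camera, given by its name, has taken for a name from the list of things; names that differ only in an ending like _2 or _b are one class to them, and where a whole thing is asked for, a point or a joint stands for the part that bears it (a point fixed in the world has none). Each returns a list of dicts, best first, with "score" (0 to 1); they miss things now and then, are a little off and sometimes report something else, mostly with a low value. They report only what shows in the picture. A call takes as long as a camera call.
- nets.look_for(target, camera): "point" ([column, row] in pixels, amid what is visible of it).
The state is a dict: "clock": time; "qpos": joint angles; "joint_vel": joint speeds; "joint_torque": joint torques, N m; "tool_pos": TCP position; "tool_rot": TCP orientation; "contact_force": force on the tool from outside, world axes, zero at the start; "moment": the same for the moment, N m; "finger_gap": finger opening in m; "gripper_force": force on a finger pad.
Only numpy, scipy, OpenCV 4.12 (cv2) and the standard library are available. Lean on these libraries where they do the work, as an engineer would, in place of code of your own. Each camera call takes 0.05 s, during which the arm holds its last target. There are 200 camera calls.

## Task

Gently push the length stop along the fence of the cut-off jig toward the board until its spring pin drops into the notch in the fence, and leave it sitting there. Then push the pine board along its channel from its far end until it butts against the stop, gently enough that the stop stays in its notch. Only push with the fingertips: do not grip or lift anything, and leave the tape measure and the offcut behind the fence where they are.

Things in the scene. Friction and masses are not known exactly. Their poses are not given: they have to be found in the camera images.
- jig: Cut-off jig fixed to the table: plywood bed 150 x 500 x 12 mm, origin at the centre of its underside, y along the fence, x across from channel to fence, z up. Aluminium fence at x +20 to +50 mm, 480 mm long, top 52 mm above the table. Low wooden strip at x -64 to -46 mm, top 21 mm above the table. Between them the channel, 66 mm wide, floor 12 mm above the table.
- length_stop (a joint): Travel (m) of the length stop (black block 44 x 44 x 38 mm on the fence, 54 to 92 mm above the table, pin knob to 114 mm) toward the board, the jig's +y; range 0 to 0.145, start 0.005 to 0.045, in the notch at 0.100 (0.096 to 0.104 counts). Slides with 2 to 5 N, stays where left. Within 4 mm of it the stop is pulled in and the push goes slack; pushing it out either way takes 12 to 16 N.
- index_pin (a joint): Drop (m) of the stop's spring pin with its knob: about 0 while it rides on the fence top, about 0.004 when it has dropped into the notch.
- stop_push_face (a point): Centre of the flat upright 44 x 38 mm end face of the stop's black block that looks to the jig's -y, away from the board: the face to push on. 73 mm above the table, 21 mm above the fence top, over the middle of the fence. Axes as the jig's.
- stop_foot_face (a point): Centre of the +y face, toward the board, of the steel foot (20 mm thick, 58 mm wide) that hangs from the stop in front of the fence over the channel, 16 to 46 mm above the table; this point is 31 mm above the table. The board shall butt against it. It lies 44 mm in +y and 48 mm in -x from stop_push_face. Axes as the jig's.
- notch (a point): Centre of the notch at the height of the fence top: a slot 16 mm wide and 14 mm deep cut across the fence, on its middle line, visible from above until the stop covers it. The stop is in it when its black block is centred over this point along the fence (its push face then 22 mm to the -y side). Axes as the jig's.
- board: Loose pine board 60 x 170 x 30 mm, about 0.15 to 0.3 kg, lying flat in the channel on the +y side of the stop, origin at the centre of its underside, its length along y.
- board_near_end (a point): Centre of the board's end that faces the stop, 15 mm above the channel floor. Axes as the board's.
- board_far_end (a point): Centre of the board's other end face (+y), the one to push on; 15 mm above the channel floor, 27 mm above the table. Axes as the board's.
- tape_measure: Yellow tape measure 40 x 74 x 66 mm standing on the table behind the fence, origin at the centre of its underside. Leave alone.
- offcut: Oak offcut 45 x 120 x 22 mm on the table behind the fence, origin at the centre of its underside. Leave alone.

How it is judged:
By the outcome, as a careful person would: the job done as asked, in the order asked, and still so for the second after the job is handed in, with the robot touching nothing.
It also fails if it takes over 58 s, if anything falls off the work surface, if the arm or the gripper's body presses on something with over 40 N, if the wrist force passes 120 N, or if a joint passes its speed limit or range.

## Working session

There is one attempt and no reset: what is moved stays moved. The work goes in short steps, Python scripts to look and compute and a tool call to move; the robot and the scene stay as the last step left them, time stands still between calls to the robot, and variables do not carry over. Pictures are saved under pics/ and viewed, at most 10 in all, crops included, and the job is handed in when it is done.

Besides the shell and the picture viewer there is one more tool, called by a JSON object that holds its "method" and its "body". servo_tool: Moves the arm, as the interface text tells. Its arguments: {"type":"object","properties":{"rows":{"type":"array"},"force":{"type":"number"}},"required":["rows"]}

```bash
mkdir -p pics
cat > h.py <<'E'
import numpy as np, cv2
from cell import readout, viewer, order, nets, arm
def ray(cam,px):
    c=viewer.get_calibration(cam)
    d=np.array([(px[0]-c['cx'])/c['fx'],(px[1]-c['cy'])/c['fy']]); s=d.copy()
    for _ in range(20): s=d/(1+c['k1']*(s@s))
    if 'pose' in c: T=np.array(c['pose'])
    else:
        st=readout.read_state(); W=np.eye(4); W[:3,:3]=st['tool_rot']; W[:3,3]=st['tool_pos']; T=W@np.array(c['hand_eye'])
    return T[:3,3],T[:3,:3]@np.array([s[0],-s[1],-1])
def at(cam,px,z):
    o,d=ray(cam,px); return o+d*(z-o[2])/d[2]
def proj(cam,p):
    c=viewer.get_calibration(cam)
    if 'pose' in c: T=np.array(c['pose'])
    else:
        st=readout.read_state(); W=np.eye(4); W[:3,:3]=st['tool_rot']; W[:3,3]=st['tool_pos']; T=W@np.array(c['hand_eye'])
    q=T[:3,:3].T@(np.array(p)-T[:3,3]); s=np.array([q[0],-q[1]])/-q[2]; s=s*(1+c['k1']*(s@s))
    return s*[c['fx'],c['fy']]+[c['cx'],c['cy']]
def snap(cam,name):
    im=viewer.read_camera(cam); cv2.imwrite(f'pics/{name}.png',im[:,:,::-1]); return im
E
python3 - <<'E'
from h import *
np.set_printoptions(precision=4,suppress=True)
Z=dict(jig=.02,length_stop=.08,stop_push_face=.073,stop_foot_face=.031,notch=.052,board=.042,board_near_end=.027,board_far_end=.027,tape_measure=.04,offcut=.022)
for cam in('scene','side','wrist'):
    snap(cam,cam+'0')
    for n,z in Z.items():
        for r in nets.look_for(n,cam)[:2]: print(cam,n,round(r['score'],2),np.round(r['point']),at(cam,r['point'],z))
E
```

```text
scene jig 0.82 [346. 226.] [0.4977 0.0072 0.02  ]
scene stop_push_face 0.84 [377. 188.] [ 0.4898 -0.1004  0.073 ]
scene stop_foot_face 0.82 [379. 187.] [ 0.5274 -0.1747  0.031 ]
scene notch 0.97 [346. 226.] [0.4704 0.0478 0.052 ]
scene notch 0.39 [281. 221.] [0.5863 0.1233 0.052 ]
scene board 0.95 [314. 245.] [0.4875 0.1321 0.042 ]
scene board_near_end 0.97 [316. 244.] [0.5002 0.1116 0.027 ]
scene board_far_end 0.74 [350. 225.] [0.4876 0.0094 0.027 ]
scene board_far_end 0.58 [316. 246.] [0.4941 0.1183 0.027 ]
scene tape_measure 0.83 [323. 191.] [ 0.6118 -0.0538  0.04  ]
scene offcut 0.96 [278. 223.] [0.6192 0.0986 0.022 ]
side jig 0.57 [284. 252.] [ 0.4836 -0.1204  0.02  ]
side length_stop 0.9 [290. 241.] [ 0.4898 -0.1659  0.08  ]
side stop_push_face 0.79 [290. 240.] [ 0.492  -0.1536  0.073 ]
side stop_foot_face 0.65 [295. 240.] [ 0.5111 -0.1006  0.031 ]
side notch 0.86 [285. 251.] [ 0.4798 -0.1596  0.052 ]
side board 0.61 [273. 198.] [0.4888 0.0718 0.042 ]
side board_near_end 0.67 [272. 197.] [0.488  0.1003 0.027 ]
side board_far_end 0.81 [273. 197.] [0.4922 0.1015 0.027 ]
side tape_measure 0.56 [341. 227.] [ 0.6196 -0.0886  0.04  ]
side offcut 0.59 [325. 204.] [0.6188 0.0466 0.022 ]
```

View pics/scene0.png

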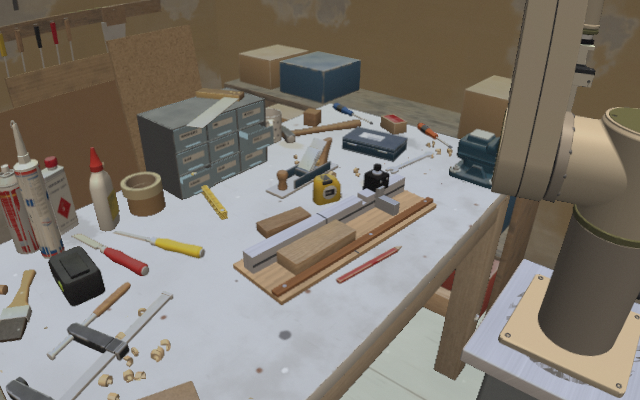

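View pics/side0.png

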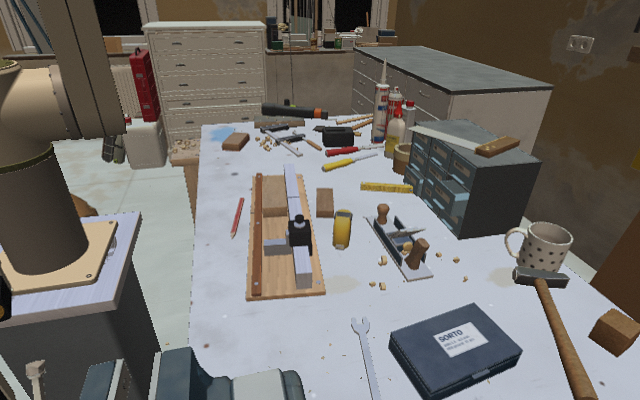

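The scene camera shows the jig with the stop near (377,188), the board near (314,245), and the tape and offcut behind the fence. The side camera shows the stop at (298,235), with the jig's +y close to world +y. Next I move over the jig for a wrist view.

{"method": "servo_tool", "body": {"rows": [[0,0,0,0,0,4,0],[0,0,0,0,0,4,0],[0,0,0,1,3,4,0],[0,0,0,3,4,4,0],[0,0,0,3,4,3,0],[0,0,0,3,4,2,0],[0,0,0,3,4,0,0],[0,0,0,3,4,0,0],[0,0,0,3,4,0,0],[0,0,0,3,4,0,0]]}}

```text
clock: 2.65
tool_pos: [0.4239, -0.2658, 0.4137]
tool_rot: [[0.933, 0.36, 0.001], [0.36, -0.933, -0.0], [0.0, 0.001, -1.0]]
contact_force: [0.4, -0.2, -0.3]
finger_gap: 0.0174
gripper_force: 0.0
```

{"method": "servo_tool", "body": {"rows": [[0,0,0,2,4,0,0],[0,0,0,1,4,0,0],[0,0,0,0,4,0,0],[0,0,0,0,4,0,0],[0,0,0,0,4,0,0],[0,0,0,0,0,0,0],[0,0,0,0,0,0,0]]}}

```text
clock: 3.35
tool_pos: [0.4532, -0.067, 0.4137]
tool_rot: [[0.932, 0.363, 0.001], [0.363, -0.932, -0.001], [0.0, 0.001, -1.0]]
contact_force: [-0.6, 0.4, -0.6]
finger_gap: 0.0004
gripper_force: 0.0
```

Run:
```python
from h import *
np.set_printoptions(precision=4,suppress=True)
s=readout.read_state(); print(s['clock'],s['tool_pos'],s['tool_rot'],s['contact_force'])
Z=dict(jig=.012,length_stop=.092,stop_push_face=.073,stop_foot_face=.046,notch=.052,board=.042,board_near_end=.042,board_far_end=.042,tape_measure=.066,offcut=.022)
snap('wrist','wrist1')
for n,z in Z.items():
    for r in nets.look_for(n,'wrist')[:2]: print(n,round(r['score'],2),np.round(r['point']),at('wrist',r['point'],z))
```

```text
3.35 [ 0.4532 -0.067   0.4137] [[ 0.9319  0.3627  0.0006]
 [ 0.3627 -0.9319 -0.0005]
 [ 0.0004  0.0007 -1.    ]] [-0.568   0.4079 -0.5572]
jig 0.89 [294. 122.] [ 0.4984 -0.0068  0.012 ]
jig 0.26 [362. 147.] [ 0.5014 -0.1357  0.012 ]
length_stop 0.87 [362. 148.] [ 0.5016 -0.1237  0.092 ]
stop_push_face 0.7 [364. 147.] [ 0.5028 -0.1287  0.073 ]
stop_foot_face 0.95 [361. 148.] [ 0.4994 -0.1298  0.046 ]
notch 0.86 [297. 121.] [ 0.5019 -0.0135  0.052 ]
board 0.8 [225.  97.] [0.4954 0.1099 0.042 ]
board_near_end 0.67 [226.  98.] [0.495  0.1087 0.042 ]
board_far_end 0.85 [223.  94.] [0.4995 0.1147 0.042 ]
tape_measure 0.62 [365.  69.] [ 0.6124 -0.0847  0.066 ]
offcut 0.57 [275.  24.] [0.6316 0.075  0.022 ]
```

View pics/wrist1.png

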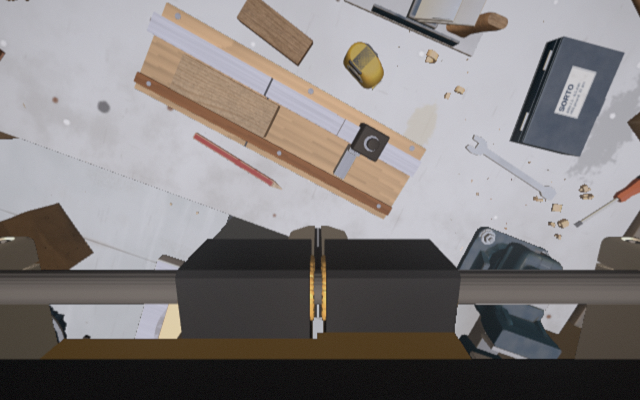

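Run:
```python
from h import *
im=cv2.imread('pics/wrist1.png')[0:230,120:440]
cv2.imwrite('pics/c1.png',cv2.resize(im,None,fx=2.5,fy=2.5,interpolation=cv2.INTER_CUBIC))
```

```text
(no output)
```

View pics/c1.png

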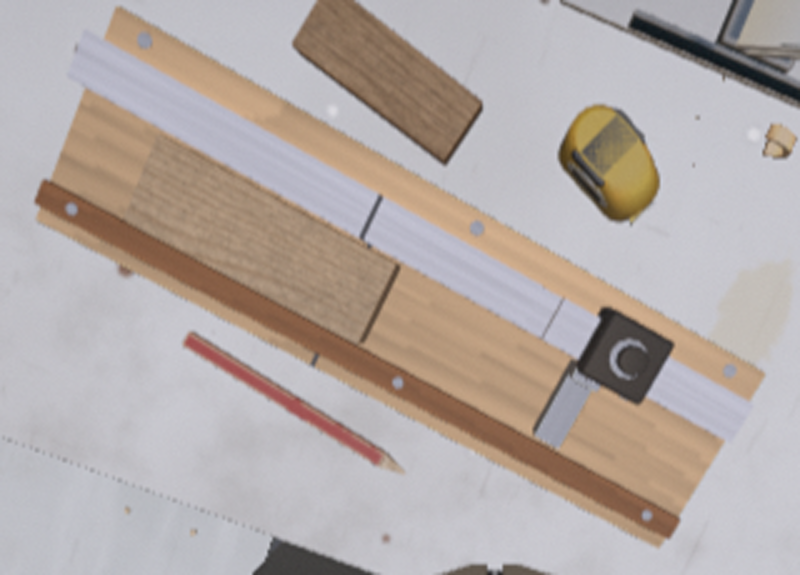

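The crop shows a dark saw kerf across the fence at (371,220), which continues in the strip, a thin line at (553,318), the stop at (628,357), and the board's near end at (380,303). I still have to settle which line is the notch.

Run:
```python
from h import *
np.set_printoptions(precision=4,suppress=True)
# wrist pose unchanged
print(viewer.get_calibration('wrist'))
P=lambda u,v,z:at('wrist',(120+u/2.5,v/2.5),z)
for n,u,v,z in [('bed tl',118,8,.012),('bed bl',38,220,.012),('bed tr',763,373,.012),('bed br',660,545,.012),
 ('fence tl',88,32,.052),('fence bl',70,75,.052),('fence tr',750,405,.052),('fence br',735,440,.052),
 ('kerf t',380,197,.052),('kerf b',362,238,.052),('line t',563,299,.052),('line b',544,338,.052),
 ('stop a',602,309,.092),('stop b',672,344,.092),('stop c',640,403,.092),('stop d',582,372,.092),
 ('foot a',573,360,.046),('foot b',535,432,.046),('foot c',560,448,.046),
 ('board nt',400,266,.042),('board nb',362,341,.042),('board ft',160,135,.042),('board fb',128,215,.042)]:
  print(n,P(u,v,z))
```

```text
{'fx': 314.0385497530896, 'fy': 314.0385497530896, 'cx': 317.48911745229657, 'cy': 198.08028421158454, 'k1': 0.0005672567559231989, 'hand_eye': array([[ 0.0014,  0.9715,  0.2369,  0.065 ],
       [ 1.    , -0.0012, -0.0013, -0.0005],
       [-0.0009,  0.2369, -0.9715, -0.1658],
       [ 0.    ,  0.    ,  0.    ,  1.    ]])}
bed tl [0.5991 0.2485 0.012 ]
bed bl [0.453  0.2664 0.012 ]
bed tr [ 0.5385 -0.2419  0.012 ]
bed br [ 0.394  -0.2256  0.012 ]
fence tl [0.5739 0.2414 0.052 ]
fence bl [0.5468 0.2459 0.052 ]
fence tr [ 0.5143 -0.2291  0.052 ]
fence br [ 0.4891 -0.2299  0.052 ]
kerf t [0.5489 0.0462 0.052 ]
kerf b [0.5214 0.0488 0.052 ]
line t [ 0.5329 -0.0855  0.052 ]
line b [ 0.5053 -0.0834  0.052 ]
stop a [ 0.5345 -0.1066  0.092 ]
stop b [ 0.5308 -0.1546  0.092 ]
stop c [ 0.4907 -0.1508  0.092 ]
stop d [ 0.4953 -0.1099  0.092 ]
foot a [ 0.4988 -0.1074  0.046 ]
foot b [ 0.4443 -0.1018  0.046 ]
foot c [ 0.4402 -0.122   0.046 ]
board nt [0.514  0.0216 0.042 ]
board nb [0.4591 0.0292 0.042 ]
board ft [0.5342 0.1899 0.042 ]
board fb [0.4803 0.1964 0.042 ]
```

The kerf is too far for the stop's travel. The thin line looks like the -y wall of the notch, at jig y ≈ -0.093, with its centre near -0.085. I turn the tool so that x lies along jig +y, behind the stop, and look closer.

{"method": "servo_tool", "body": {"rows": [[0,0,7.5,0.6,-1.6,-1.5,0],[0,0,7.5,0.6,-1.6,-1.5,0],[0,0,7.5,0.6,-1.6,-1.5,0],[0,0,7.5,0.6,-1.6,-1.5,0],[0,0,7.5,0.6,-1.6,-2,0],[0,0,7.5,0.6,-1.6,-2,0],[0,0,7.5,0.6,-1.6,-2,0],[0,0,7.5,0.6,-1.6,-2,0],[0,0,1.5,0.3,-0.6,-2,0],[0,0,0,0,0,0,0]]}}

```text
clock: 4.9
tool_pos: [0.5026, -0.2016, 0.2497]
tool_rot: [[0.129, 0.992, -0.005], [0.992, -0.129, 0.003], [0.002, -0.006, -1.0]]
contact_force: [0.2, -0.2, -0.3]
finger_gap: 0.0007
gripper_force: 0.0
```

{"method": "servo_tool", "body": {"rows": [[0,0,0,0,0,0,0],[0,0,0,0,0,0,0]]}}

```text
clock: 5.1
tool_pos: [0.5046, -0.2014, 0.255]
tool_rot: [[0.129, 0.992, 0.002], [0.992, -0.129, -0.001], [-0.001, 0.002, -1.0]]
contact_force: [0.8, -0.2, 0.4]
finger_gap: 0.0001
gripper_force: 0.0
```

Run:
```python
from h import *
np.set_printoptions(precision=4,suppress=True)
s=readout.read_state(); print(s['clock'],s['tool_pos'],s['tool_rot'],s['contact_force'],s['qpos'])
snap('wrist','wrist2')
for n,z in dict(length_stop=.092,notch=.052,board=.042,stop_push_face=.073).items():
    for r in nets.look_for(n,'wrist')[:2]: print(n,round(r['score'],2),np.round(r['point']),at('wrist',r['point'],z))
```

```text
5.1 [ 0.5046 -0.2014  0.255 ] [[ 0.1288  0.9917  0.0018]
 [ 0.9917 -0.1288 -0.0008]
 [-0.0006  0.0019 -1.    ]] [ 0.7881 -0.2027  0.4112] [-0.4742 -0.0378  1.5958  0.0001  1.5817 -0.3451]
length_stop 0.69 [306. 110.] [ 0.503  -0.1247  0.092 ]
notch 0.85 [290.  95.] [ 0.487  -0.1051  0.052 ]
stop_push_face 0.78 [308. 112.] [ 0.5042 -0.1259  0.073 ]
```

View pics/wrist2.png

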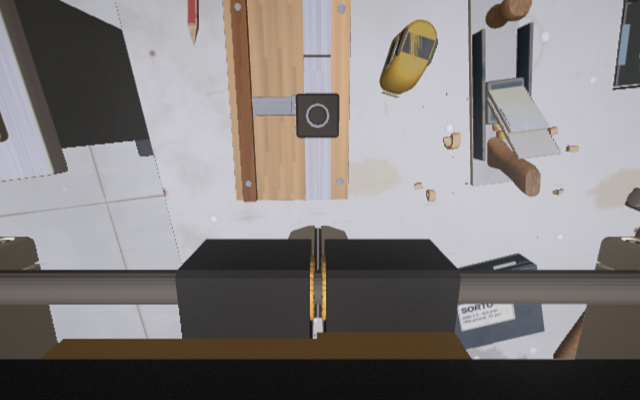

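The stop's block is at (318,115), with the line across the fence at (317,55). The tool is aligned with the fence.

Run:
```python
from h import *
np.set_printoptions(precision=4,suppress=True)
o=np.array([.496,.0119]);ex=np.array([.992,-.126]);ey=np.array([.126,.992])
J=lambda p:np.array([(p[:2]-o)@ex,(p[:2]-o)@ey])
im=cv2.imread('pics/wrist2.png')
print(im[44:150,310:325].mean(1).mean(1).astype(int))
for r in (46,54,56,58,70,80): print(r,J(at('wrist',(317,r),.052)))
for n,p in dict(tl=(298,94),tr=(339,94),bl=(297,137),br=(339,137)).items(): print(n,J(at('wrist',p,.092)))
for p in((305,150),(328,150),(305,195),(328,195)): print('fence',J(at('wrist',p,.052)))
print('bed',J(at('wrist',(235,200),.012)),J(at('wrist',(349,200),.012)))
print('tcp',J(readout.read_state()['tool_pos']))
```

```text
[189 189 189 190 190 190 190 189 190 190 160  95  91 151 190 192 191 190
 191 191 190 191 190 191 191 191 191 191 191 191 191 191 191 190 191 191
 190 191 191 190 191 191 191 191 191 191 191 191 174 118  50  53  64  67
  66  67  67  66  67  83 116 136 120  93  79  69  66  67  69  69  69  69
  69  69  69  68  67  73  82  95 124 146 134  98  71  68  69  69  69  69
  69  62  55 108 169 193 193 193 192 192 192 192 192 193 193 193]
46 [ 0.0351 -0.0664]
54 [ 0.0351 -0.0744]
56 [ 0.0351 -0.0764]
58 [ 0.0351 -0.0784]
70 [ 0.0351 -0.0906]
80 [ 0.0351 -0.101 ]
tl [ 0.0161 -0.1189]
tr [ 0.0569 -0.1189]
bl [ 0.0144 -0.1609]
br [ 0.0576 -0.1609]
fence [ 0.021  -0.1777]
fence [ 0.0478 -0.1777]
fence [ 0.0205 -0.2315]
fence [ 0.0482 -0.2315]
bed [-0.0749 -0.2477] [ 0.0779 -0.2479]
tcp [ 0.0353 -0.2106]
```

{"method": "servo_tool", "body": {"rows": [[0,0,0,0,0,-4,0],[0,0,0,0,0,-4,0],[0,0,0,0,0,-4,0],[0,0,0,0,0,-3,0],[0,0,0,0,0,-2,0],[0,0,0,0,0,-1.9,0],[0,0,0,0.13,0.99,0,0],[0,0,0,0.13,0.99,0,0],[0,0,0,0.1,0.8,0,0],[0,0,0,0,0,0,0]]}}

```text
clock: 6.35
tool_pos: [0.5089, -0.1727, 0.066]
tool_rot: [[0.127, 0.992, 0.002], [0.992, -0.127, -0.001], [-0.0, 0.002, -1.0]]
contact_force: [-0.2, -1.1, 0.2]
finger_gap: 0.0002
gripper_force: 0.0
```

{"method": "servo_tool", "body": {"rows": [[0,0,0,0,0,0,0],[0,0,0,0.05,0.4,0,0],[0,0,0,0.05,0.4,0,0],[0,0,0,0.05,0.4,0,0],[0,0,0,0.05,0.4,0,0]]}}

```text
clock: 6.85
tool_pos: [0.5097, -0.1586, 0.0645]
tool_rot: [[0.128, 0.992, -0.0], [0.992, -0.128, -0.002], [-0.002, 0.0, -1.0]]
contact_force: [-1.0, -7.6, 0.7]
finger_gap: 0.0006
gripper_force: 3.7
```

{"method": "servo_tool", "body": {"rows": [[0,0,0,0.05,0.4,0,0],[0,0,0,0.05,0.4,0,0],[0,0,0,0.05,0.4,0,0],[0,0,0,0.05,0.4,0,0],[0,0,0,0.05,0.4,0,0],[0,0,0,0.05,0.4,0,0],[0,0,0,0.05,0.4,0,0],[0,0,0,0.05,0.4,0,0],[0,0,0,0.05,0.4,0,0],[0,0,0,0.05,0.4,0,0]]}}

```text
clock: 7.85
tool_pos: [0.5145, -0.1188, 0.0645]
tool_rot: [[0.129, 0.992, -0.0], [0.992, -0.129, -0.002], [-0.002, -0.0, -1.0]]
contact_force: [-1.9, -6.4, 1.3]
finger_gap: 0.0005
gripper_force: 3.2
```

{"method": "servo_tool", "body": {"rows": [[0,0,0,0.03,0.2,0,0],[0,0,0,0.03,0.2,0,0]]}}

```text
clock: 8.05
tool_pos: [0.5151, -0.114, 0.0644]
tool_rot: [[0.128, 0.992, -0.0], [0.992, -0.128, -0.001], [-0.001, -0.0, -1.0]]
contact_force: [-2.4, -3.5, 2.5]
finger_gap: 0.0004
gripper_force: 2.0
```

{"method": "servo_tool", "body": {"rows": [[0,0,0,0.02,0.15,0,0],[0,0,0,0.02,0.15,0,0]]}}

```text
clock: 8.25
tool_pos: [0.5158, -0.1103, 0.0643]
tool_rot: [[0.128, 0.992, 0.0], [0.992, -0.128, 0.001], [0.001, 0.0, -1.0]]
contact_force: [-0.8, -0.3, 0.0]
finger_gap: 0.0005
gripper_force: 0.2
```

{"method": "servo_tool", "body": {"rows": [[0,0,0,0.02,0.15,0,0]]}}

```text
clock: 8.35
tool_pos: [0.516, -0.1087, 0.0643]
tool_rot: [[0.128, 0.992, 0.0], [0.992, -0.128, 0.001], [0.001, 0.0, -1.0]]
contact_force: [0.4, -0.7, -0.4]
finger_gap: 0.0006
gripper_force: 0.0
```

{"method": "servo_tool", "body": {"rows": [[0,0,0,0.02,0.12,0,0]]}}

```text
clock: 8.45
tool_pos: [0.5162, -0.1076, 0.0643]
tool_rot: [[0.128, 0.992, 0.0], [0.992, -0.128, 0.0], [0.0, -0.0, -1.0]]
contact_force: [0.2, -0.6, 1.1]
finger_gap: 0.0004
gripper_force: 0.0
```

The push went slack at about the expected spot. I back off, lift and check.

{"method": "servo_tool", "body": {"rows": [[0,0,0,-0.13,-1,0,0],[0,0,0,-0.26,-2,0,0],[0,0,0,-0.26,-2,2,0],[0,0,0,0,0,4,0],[0,0,0,0,0,4,0],[0,0,0,0,0,4,0],[0,0,0,0,0,4,0],[0,0,0,0,0,0,0],[0,0,0,0,0,0,0],[0,0,0,0,0,0,0]]}}

```text
clock: 9.45
tool_pos: [0.5089, -0.1581, 0.2428]
tool_rot: [[0.129, 0.992, -0.002], [0.992, -0.129, 0.001], [0.001, -0.002, -1.0]]
contact_force: [0.1, 0.9, -0.6]
finger_gap: 0.0006
gripper_force: 0.0
```

Run:
```python
from h import *
np.set_printoptions(precision=4,suppress=True)
s=readout.read_state(); print(s['clock'],s['tool_pos'])
im=snap('wrist','wrist3')
```

```text
9.45 [ 0.5089 -0.1581  0.2428]
```

View pics/wrist3.png

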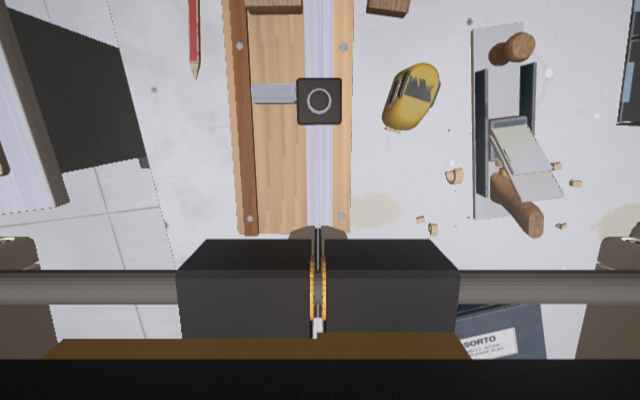

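The block at (319,102) covers the notch. I measure its centre, the foot face and the board's near edge at (273,13).

Run:
```python
from h import *
np.set_printoptions(precision=4,suppress=True)
o=np.array([.496,.0119]);ex=np.array([.992,-.126]);ey=np.array([.126,.992])
J=lambda p:np.array([(p[:2]-o)@ex,(p[:2]-o)@ey])
for p,z in (((319,79),.092),((319,125),.092),((275,83),.046),((275,10),.042),((275,13),.012)): print(p,J(at('wrist',p,z)))
g=cv2.imread('pics/wrist3.png').mean(2)
print(g[70:132,308:314].mean(1).astype(int)); print(g[0:20,268:278].mean(1).astype(int)); print(g[76:92,262:280].mean(1).astype(int))
```

```text
(319, 79) [ 0.035  -0.0624]
(319, 125) [ 0.035  -0.1049]
(275, 83) [-0.0129 -0.0607]
(275, 10) [-0.011   0.0119]
(275, 13) [-0.0148  0.0182]
[197 198 197 198 198 199 199 161  69  45  60  67  67  66  67  67  68  67
  68  75  93 110 117 112 105 105 107 102  98  95  93  96 102 104 105 111
 122 135 142 136 120 104  86  72  70  72  72  72  72  72  72  71  63  52
  85 158 199 200 199 199 199 199]
[134 134 132 132 132 113  80  69  68  66  63  61  58  58  97 138 151 151
 150 150]
[156 156 156 156 156 156 156 164 170 167 169 169 166 165 166 167]
```

{"method": "servo_tool", "body": {"rows": [[0,0,0,0,4.5,0,0],[0,0,0,0,4.5,0,0],[0,0,0,0,4.5,0,0],[0,0,0,0,4.5,0,0],[0,0,0,0,4.5,0,0],[0,0,0,0,4.5,0,0],[0,0,0,0,4.5,0,0],[0,0,0,0,4,0,0],[0,0,0,0.2,3.5,0,0],[0,0,0,0,0,0,0]]}}

```text
clock: 10.5
tool_pos: [0.5101, 0.2355, 0.2421]
tool_rot: [[0.124, 0.992, -0.004], [0.992, -0.124, 0.0], [-0.0, -0.004, -1.0]]
contact_force: [-0.3, 0.1, 0.0]
finger_gap: 0.0002
gripper_force: 0.0
```

{"method": "servo_tool", "body": {"rows": [[0,0,0,0,0,0,0],[0,0,0,0,0,0,0]]}}

```text
clock: 10.7
tool_pos: [0.5112, 0.231, 0.2432]
tool_rot: [[0.129, 0.992, -0.002], [0.992, -0.129, -0.001], [-0.001, -0.002, -1.0]]
contact_force: [0.6, 0.4, 0.4]
finger_gap: 0.0004
gripper_force: 0.0
```

Run:
```python
from h import *
np.set_printoptions(precision=4,suppress=True)
s=readout.read_state(); print(s['clock'],s['tool_pos'],s['tool_rot'],s['qpos'])
im=snap('wrist','wrist4')
```

```text
10.7 [0.5112 0.231  0.2432] [[ 0.1287  0.9917 -0.0018]
 [ 0.9917 -0.1287 -0.0011]
 [-0.0013 -0.0017 -1.    ]] [ 0.3332  0.0179  1.5617 -0.0004  1.5641  0.4623]
```

View pics/wrist4.png

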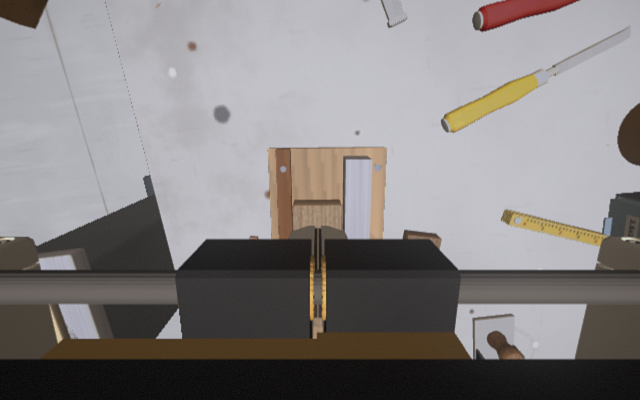

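The stop is centred at jig y -0.0837, so it is in the notch. The board's far end shows at (317,201), just ahead of the fingers. The board has about 77 mm to go. I descend behind it.

{"method": "servo_tool", "body": {"rows": [[0,0,0,0,0,-4,0],[0,0,0,0,0,-4,0],[0,0,0,0,0,-4,0],[0,0,0,0,0,-4,0],[0,0,0,0,0,-3,0],[0,0,0,0,0,-1.8,0],[0,0,0,0,0,-0.7,0],[0,0,0,0,0,0,0],[0,0,0,0,0,0,0]]}}

```text
clock: 11.65
tool_pos: [0.5127, 0.2318, 0.0307]
tool_rot: [[0.129, 0.992, 0.002], [0.992, -0.129, 0.001], [0.001, 0.002, -1.0]]
contact_force: [-0.2, -0.3, -0.1]
finger_gap: 0.0004
gripper_force: 0.0
```

{"method": "servo_tool", "body": {"rows": [[0,0,0,-0.1,-0.8,0,0],[0,0,0,-0.1,-0.8,0,0],[0,0,0,-0.05,-0.4,0,0],[0,0,0,-0.05,-0.4,0,0],[0,0,0,-0.05,-0.4,0,0],[0,0,0,-0.05,-0.4,0,0]]}}

```text
clock: 12.25
tool_pos: [0.5079, 0.1999, 0.0297]
tool_rot: [[0.128, 0.992, 0.001], [0.992, -0.128, 0.001], [0.001, 0.001, -1.0]]
contact_force: [0.7, 1.5, 1.3]
finger_gap: 0.0009
gripper_force: 0.8
```

{"method": "servo_tool", "body": {"rows": [[0,0,0,-0.06,-0.5,0,0],[0,0,0,-0.06,-0.5,0,0],[0,0,0,-0.06,-0.5,0,0],[0,0,0,-0.06,-0.5,0,0],[0,0,0,-0.06,-0.5,0,0],[0,0,0,-0.06,-0.5,0,0],[0,0,0,-0.06,-0.5,0,0],[0,0,0,-0.06,-0.5,0,0],[0,0,0,-0.06,-0.5,0,0],[0,0,0,-0.06,-0.5,0,0]]}}

```text
clock: 13.25
tool_pos: [0.5016, 0.1495, 0.0294]
tool_rot: [[0.128, 0.992, 0.0], [0.992, -0.128, -0.0], [-0.0, 0.0, -1.0]]
contact_force: [-0.2, 1.3, 0.5]
finger_gap: 0.0004
gripper_force: 0.7
```

{"method": "servo_tool", "body": {"rows": [[0,0,0,-0.04,-0.3,0,0],[0,0,0,-0.04,-0.3,0,0],[0,0,0,-0.03,-0.2,0,0],[0,0,0,-0.03,-0.2,0,0]]}}

```text
clock: 13.65
tool_pos: [0.5001, 0.1398, 0.0293]
tool_rot: [[0.128, 0.992, -0.0], [0.992, -0.128, -0.0], [-0.0, -0.0, -1.0]]
contact_force: [-0.4, 1.2, 0.8]
finger_gap: 0.0001
gripper_force: 0.6
```

{"method": "servo_tool", "body": {"rows": [[0,0,0,-0.03,-0.2,0,0],[0,0,0,-0.03,-0.2,0,0],[0,0,0,-0.03,-0.2,0,0],[0,0,0,-0.01,-0.1,0,0]]}}

```text
clock: 14.05
tool_pos: [0.4991, 0.1328, 0.0293]
tool_rot: [[0.128, 0.992, -0.0], [0.992, -0.128, -0.0], [-0.0, -0.0, -1.0]]
contact_force: [-0.2, 1.3, 0.3]
finger_gap: 0.0005
gripper_force: 0.5
```

{"method": "servo_tool", "body": {"rows": [[0,0,0,-0.01,-0.1,0,0],[0,0,0,-0.01,-0.1,0,0]]}}

```text
clock: 14.25
tool_pos: [0.499, 0.1309, 0.0293]
tool_rot: [[0.128, 0.992, -0.0], [0.992, -0.128, 0.0], [0.0, -0.0, -1.0]]
contact_force: [-0.9, 5.5, 0.1]
finger_gap: 0.0004
gripper_force: 2.6
```

{"method": "servo_tool", "body": {"rows": [[0,0,0,-0.01,-0.1,0,0]]}}

```text
clock: 14.35
tool_pos: [0.4989, 0.1306, 0.0294]
tool_rot: [[0.128, 0.992, -0.0], [0.992, -0.128, 0.001], [0.001, -0.0, -1.0]]
contact_force: [-0.0, 8.6, -0.6]
finger_gap: 0.0007
gripper_force: 3.8
```

The force rose to 8.6 N, under the 12 N needed to push the stop out, so the board is butted. I retreat and check.

{"method": "servo_tool", "body": {"rows": [[0,0,0,0.03,0.3,0,0],[0,0,0,0.13,1,0,0],[0,0,0,0.26,2,0,0],[0,0,0,0.26,2,2,0],[0,0,0,0,0,4,0],[0,0,0,0,0,4,0],[0,0,0,0,0,4,0],[0,0,0,0,-2,4,0],[0,0,0,0,-4,3,0],[0,0,0,0,-4,0,0]]}}

```text
clock: 15.35
tool_pos: [0.5084, 0.083, 0.2455]
tool_rot: [[0.126, 0.992, 0.009], [0.992, -0.126, 0.0], [0.001, 0.009, -1.0]]
contact_force: [1.0, -0.4, 0.1]
finger_gap: 0.0003
gripper_force: 0.0
```

{"method": "servo_tool", "body": {"rows": [[0,0,0,0,-4,0,0],[0,0,0,0,-4,0,0],[0,0,0,0,-4,0,0],[0,0,0,0,-4,0,0],[0,0,0,0,-4,0,0],[0,0,0,0,-3,0,0],[0,0,0,0,0,0,0],[0,0,0,0,0,0,0],[0,0,0,0,0,0,0]]}}

```text
clock: 16.25
tool_pos: [0.5059, -0.146, 0.2393]
tool_rot: [[0.128, 0.992, -0.0], [0.992, -0.128, 0.0], [0.0, -0.0, -1.0]]
contact_force: [-0.3, -0.1, -0.7]
finger_gap: 0.0004
gripper_force: 0.0
```

Run:
```python
from h import *
np.set_printoptions(precision=4,suppress=True)
s=readout.read_state(); print(s['clock'],s['tool_pos'])
im=snap('wrist','wrist5')
cv2.imwrite('pics/c5.png',cv2.resize(im[:250,150:450,::-1],None,fx=2.4,fy=2.4,interpolation=cv2.INTER_CUBIC))
```

```text
16.25 [ 0.5059 -0.146   0.2393]
```

View pics/c5.png

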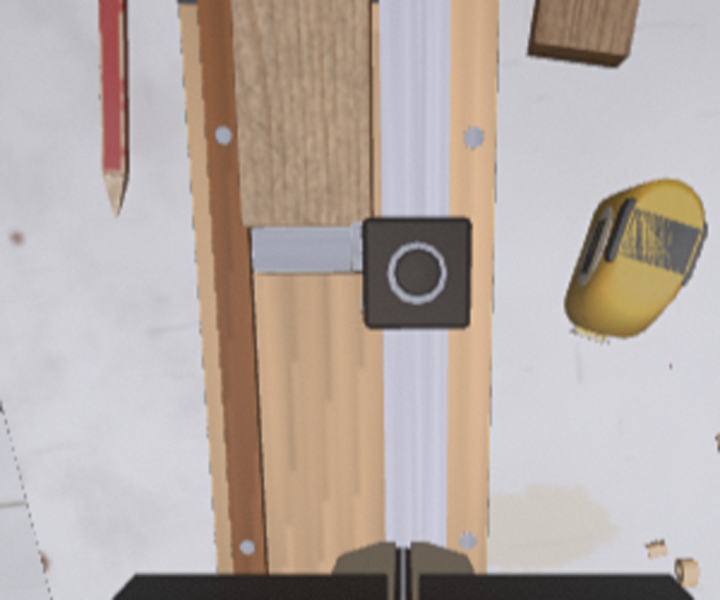

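The board's near end meets the foot along row 226 with no gap, and the block spans rows 218 to 328. I check the stop's position once more, then hand in.

Run:
```python
from h import *
o=np.array([.496,.0119]);ey=np.array([.126,.992])
y=[(at('wrist',(150+417/2.4,r/2.4),.092)[:2]-o)@ey for r in(218,328)]
print(y,np.mean(y))
if abs(np.mean(y)+.0837)<.003: print(order.job_done())
```

```text
[np.float64(-0.061691508568855566), np.float64(-0.1043557614660614)] -0.08302363501745849
the job is handed in; nothing more can be done
None
```

The job is handed in: the stop is in its notch, its centre within 1 mm of where it was before the board push, and the board is butted against its foot; I pushed with shut fingertips only and did not touch the tape measure or the offcut.

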